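Show the spare plug cover to the inspection camera

TASK

Pull the blue tilt-out bin on the shelf fully open, take the yellow spare timer plug cover out, and hold it up still in front of the leaning inspection camera's lens: hollow side towards the lens and square to it, centred, its rim 11 cm from the lens, its long side running in the direction the camera leans. Finish while still holding it there; leave the bin open, do not touch the camera, and leave the bowl, hide, cricket keeper and tong where they are.

Things in the scene. Friction and masses are not known exactly. Their poses are not given: they have to be found in the camera images.
- shelf: Aluminium shelf board on two concrete half blocks, fixed; 250 mm (x) by 460 mm (y), its top 100 mm above the table. Origin on the table below the board's centre; x away from the robot's side, y along the board, z up. A housing of two aluminium cheeks and a clear plastic roof stands on it, 220 mm wide, centred at y = +110 mm; the roof (top 221 mm above the table, ledges to 210 mm) runs from x = -35 to +75 mm, so that the closed bin lies mostly under it.
- bin (a joint): Hinge of the blue tilt-out bin in the housing: 0 closed, 0.52 rad fully open (end stop), its top swinging towards -x of the shelf. Moderate friction, about 4 to 7 N at the knob; it stays where it is left. A cover lifted straight up out of the open bin may brush the roof's front edge; lifted square to the bin's floor it comes well clear.
- bin_hinge (a point): Middle of the bin's hinge line, at the foot of its front wall; the line runs along the shelf's y. Its axes turn with the bin and equal the shelf's when the bin is closed. From here, in the bin's own axes, the bin reaches 115 mm in x and 100 mm to each side in y; walls and floor 4 mm thick; front wall (x = 0 to 4 mm) 90 mm high, back wall 45 mm, side walls sloping between.
- bin_knob (a point): Centre of the white barrel-shaped knob on the bin's front: a cylinder 20 mm in diameter and 30 mm long, lying along the hinge direction, 26 mm in front of and 80 mm above the hinge line. Gripped by its two flat ends it can swivel between the fingers as the bin tilts. Axes as bin_hinge.
- cover: Yellow plastic timer plug cover, about 80 g: an open shell 60 mm (x) by 52 mm (y) by 24 mm (z), hollow underneath, with an upright grip fin on its back 36 mm (x) by 12 mm (y), from z = 24 to 54 mm. Origin: centre of the rim on the hollow side; z points out of the back through the fin, x along the long side. It starts rim down on the bin's floor, fin roughly front to back, and slides forward against the front wall or stays put when the bin tilts; then it leans with the bin.
- camera_foot: Fixed foot of the inspection camera: dark plate 130 x 110 x 12 mm with two aluminium cheeks, top 72 mm. Origin on the table 20 mm from the plate's centre (the plate runs from x = -45 to +85 mm). The camera leans towards its -x.
- camera_head: Round grey camera head, 60 mm in diameter, with a black lens barrel; fixed, leaning 25 degrees (0.436 rad) from vertical. z is the line of sight, upwards and towards the foot's -x; y is level; x is square to both: the direction of the lean within the picture plane, along which the cover's x must lie (either way round).
- lens (a point): Centre of the lens's front face, 30 mm along z from the camera head's origin.
- view (a point): Point in the air on the line of sight 110 mm from the lens, where the cover's origin (centre of its rim) must be held. Axes as camera_head.
- bowl: Green glass bowl, 90 mm wide, 45 mm high, on the shelf. Bystander. Origin under its centre.
- hide: Tan resin hide, a dome 100 mm wide and 58 mm high, on the shelf. Bystander. Origin under its centre.
- keeper: Clear plastic cricket keeper with green lid, 116 x 156 x 95 mm, on the table. Bystander. Origin under its centre.
- tong: Bamboo tong lying on the table, 230 mm long (x), about 40 mm wide, 14 mm high. Bystander. Origin under its middle.
There are look-alikes about, which are no part of the job. There is more than one size of the cover; the one meant has the size given above.

How it is judged:
By the outcome, as a careful person would: the job done as asked, in the order asked, and still so for the second after the job is handed in, while the arm keeps its last pose, push and grip.
It also fails if it takes over 48 s, if anything falls off the work surface, if the arm or the gripper's body presses on something with over 40 N, if the wrist force passes 120 N, or if a joint passes its speed limit or range.

ROBOT

A 7-joint arm with a two-finger parallel gripper is mounted at the origin on the work surface. World frame = base frame: x ahead of the robot, y to its left, z up, the work surface at z = 0. Lengths are in mm, angles in rad, forces in N, time in s.
With the tool pointing down it reaches from about 425 to 950 mm from the base axis. Payload 4.7 kg.
Tool frame: the origin (TCP) lies on the front face of the gripper's body, between the roots of the fingers; the fingertips stand 73 mm ahead of it and the grasp point (between the pads) lies 54 mm ahead of it; z points along the fingers, y is the direction in which the jaws open and shut (so a half turn about z gives the same grasp; the last joint's range is limited). The gripper opens to 85 mm and grips with 20 to 120 N. Pads are 22 mm wide; open, the fingers measure 114 mm over their backs; the gripper's body (76 mm by 85 mm) begins 54 mm behind the grasp point. The pads swing forward as they close: fully open they stand 13 mm farther back than shut.
Start: joints at [-0.029, 0.469, -0.049, 1.532, 0.024, 1.141, -0.082], TCP at [675.012, 0.043, 303.935] pointing down, gripper open.
Joint ranges: [-2.59, 2.59], [-0.33, 1.99], [-1.39, 1.29], [0.1, 2.45], [-1.04, 4.18], [0.21, 1.99], [-2.66, 2.66]. Speed limits (rad/s): [2.57, 2.57, 3.14, 3.14, 3.14, 3.14, 3.14].

INTERFACE

Orientations are given as a 3x3 rotation matrix whose columns are the frame's x, y, z axes.
In Python, from bench import manip, snapshot, order gives the robot as it stands.
- The arm moves only by the tool servo_tool, never from a script. Its argument "rows" is text: rows parted by semicolons, each of 7 numbers parted by spaces: the shift along the tool's x, y, z each as a share of 0.12 m, from -1 to 1, then the turn, a rotation vector about the tool's x, y, z each as a share of 30 degrees, from -1 to 1, then the closure, from 0 (fully open) to 1 (shut). A call has 1 to 20 rows; each row is the pose to reach, as a shift and turn from the pose measured when the call began, along the tool's axes at that moment; what a row does not reach only later rows make up. A row lasts 1/8 s, in which the tool goes at most 62.5 mm and 10.7 degrees, less where a joint would pass 70% of its speed; a pose out of reach is approached as far as the arm can. A call with a number of a shift or a turn outside -1 to 1 is refused whole. A call with a gripper value outside its range is refused whole. The fingers move at their own pace and stop on an object; "newtons" is the grip in N (left out, the last holds). Time passes only in rows, so rows that repeat a pose let the fingers close. It gives the time, the measured TCP pose, the force and the opening at its end, in the units of the state.
- manip.state(): the state, without advancing time (a new reading comes with each control period).
- snapshot(name): name is "scene" or "side" or "wrist"; returns a dict with "img" (480x640x3 uint8, red, green, blue), "range_z" (480x640 float32, mm along the optical axis (not along the pixel's ray), 0 where there is no reading), "camera_matrix" (3x3 intrinsics, pixels), "extrinsics" (4x4, takes a point from world to camera coordinates); the wrist camera has in their place "mount" (4x4, takes a point from camera to tool coordinates, whose origin is the TCP and whose axes are the flange's). Camera axes: x right, y up, looking along -z (the intrinsics and any distortion apply to the point x, -y, -z); pixel columns grow to the right and rows downward; lengths in mm; the calibration is good to about 2 mm. A picture is of the moment at which its call begins: read the wrist's pose just before it.
- order.sign_off(): hands the job in, once; it reports no verdict.
The state is a dict: "t": time; "qpos": joint angles; "dq": joint speeds; "effort": joint torques, N m; "position": TCP position; "tcp_rot": TCP orientation; "wrist_force": force on the tool from outside, world axes, zero at the start; "moment": the same for the moment, N m; "finger_gap": finger opening in mm.
Only numpy, scipy, OpenCV 4.12 (cv2) and the standard library are available. Lean on these libraries where they do the work, as an engineer would, in place of code of your own. Each camera call takes 0.05 s, during which the arm holds its last target.

## Working session

There is one attempt and no reset: what is moved stays moved. The work goes in short steps, Python scripts to look and compute and a tool call to move; the robot and the scene stay as the last step left them, time stands still between calls to the robot, and variables do not carry over. Pictures are saved under pics/ and viewed, and the job is handed in when it is done.

Besides the shell and the picture viewer there is one more tool, called after "Request:" as name(argument=value, ...) on one line, values as JSON. servo_tool: Moves the arm, as the interface text tells. Its arguments: {"type":"object","properties":{"rows":{"type":"string"},"newtons":{"type":"number"}},"required":["rows"]}

```bash
ls; mkdir -p pics; python3 - <<'E'
from bench import manip, snapshot
import cv2, numpy as np
s=manip.state(); print(s['t'],s['position'],np.round(s['tcp_rot'],3),s['finger_gap'])
for n in ['scene','side','wrist']:
    d=snapshot(n); cv2.imwrite(f'pics/{n}0.png',d['img'][:,:,::-1]); np.savez(f'{n}0.npz',**d)
    print(n,d['camera_matrix'].tolist(),[ (k,np.round(d[k],3).tolist()) for k in d if k in('extrinsics','mount')], list(d.keys()))
E
```

```text
pics
0.0 [6.74537502e+02 1.03578734e-02 3.02813678e+02] [[-0.     1.    -0.002]
 [ 1.     0.    -0.   ]
 [-0.    -0.002 -1.   ]] 85.2568822530429
scene [[519.4232503899065, 0.0, 332.01357052989977], [0.0, 519.4232503899065, 231.21897110396077], [0.0, 0.0, 1.0]] [('extrinsics', [[-0.491, 0.871, 0.019, 281.849], [-0.608, -0.358, 0.709, 237.048], [0.624, 0.337, 0.705, -1624.058], [0.0, 0.0, 0.0, 1.0]])] ['img', 'range_z', 'camera_matrix', 'extrinsics']
side [[455.31725397647034, 0.0, 322.8698198603156], [0.0, 455.31725397647034, 239.01541183252314], [0.0, 0.0, 1.0]] [('extrinsics', [[-0.968, -0.25, -0.013, 538.448], [0.178, -0.724, 0.666, -206.542], [-0.176, 0.643, 0.746, -1039.198], [0.0, 0.0, 0.0, 1.0]])] ['img', 'range_z', 'camera_matrix', 'extrinsics']
wrist [[399.58713329386677, 0.0, 318.8338142813985], [0.0, 399.58713329386677, 237.39429935197185], [0.0, 0.0, 1.0]] [('mount', [[-0.001, 0.946, 0.325, 82.803], [1.0, 0.001, 0.0, 0.783], [-0.0, 0.325, -0.946, -70.372], [0.0, 0.0, 0.0, 1.0]])] ['img', 'range_z', 'camera_matrix', 'mount']
```

View pics/scene0.png

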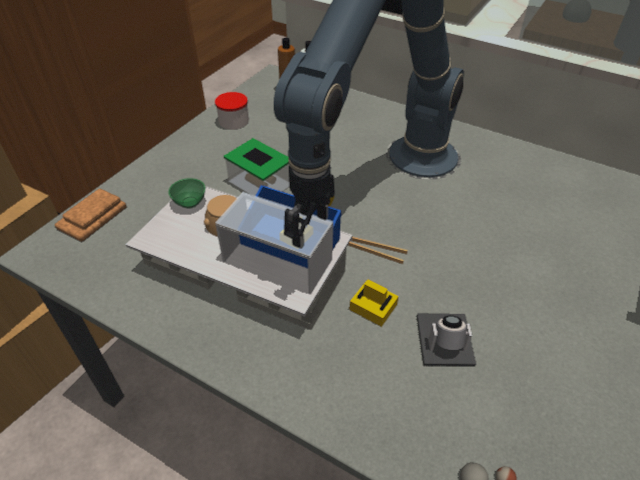

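View pics/side0.png

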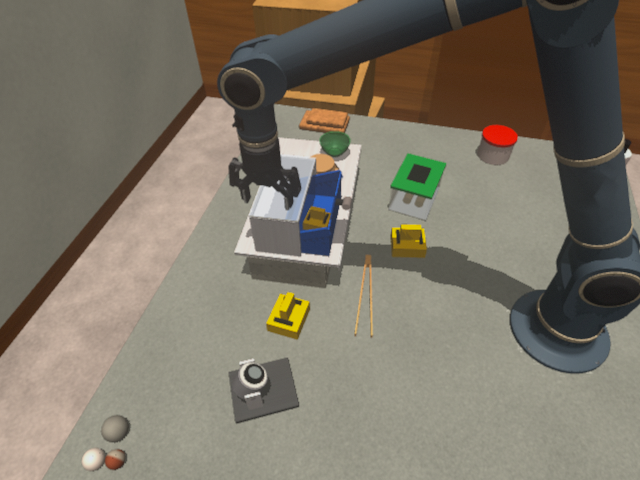

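View pics/wrist0.png

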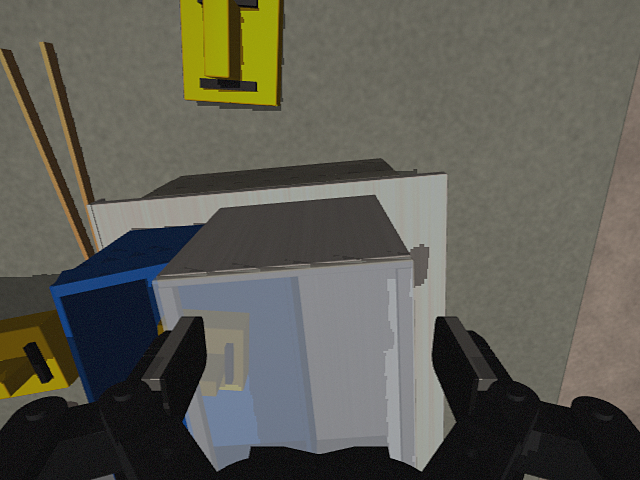

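```bash
python3 - <<'E'
import cv2
a=cv2.imread('pics/side0.png')[120:420,200:450]; cv2.imwrite('pics/c1.png',cv2.resize(a,None,fx=2,fy=2,interpolation=cv2.INTER_CUBIC))
a=cv2.imread('pics/side0.png')[150:270,220:370]; cv2.imwrite('pics/c3.png',cv2.resize(a,None,fx=5,fy=5,interpolation=cv2.INTER_CUBIC))
a=cv2.imread('pics/scene0.png')[140:380,110:490]; cv2.imwrite('pics/c2.png',cv2.resize(a,None,fx=2.1,fy=2.1,interpolation=cv2.INTER_CUBIC))
E
```

```text
(no output)
```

View pics/c1.png

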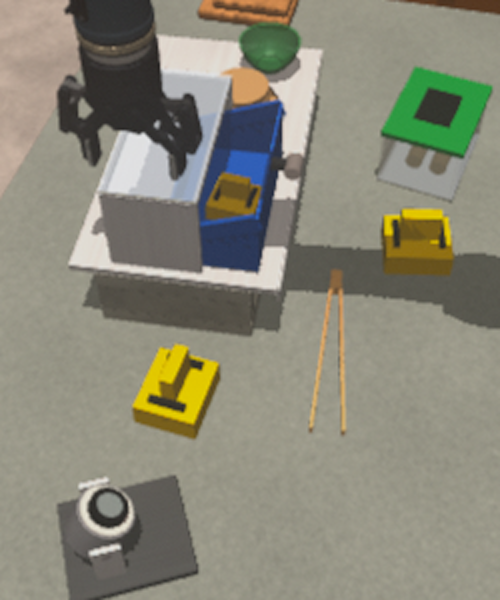

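View pics/c3.png

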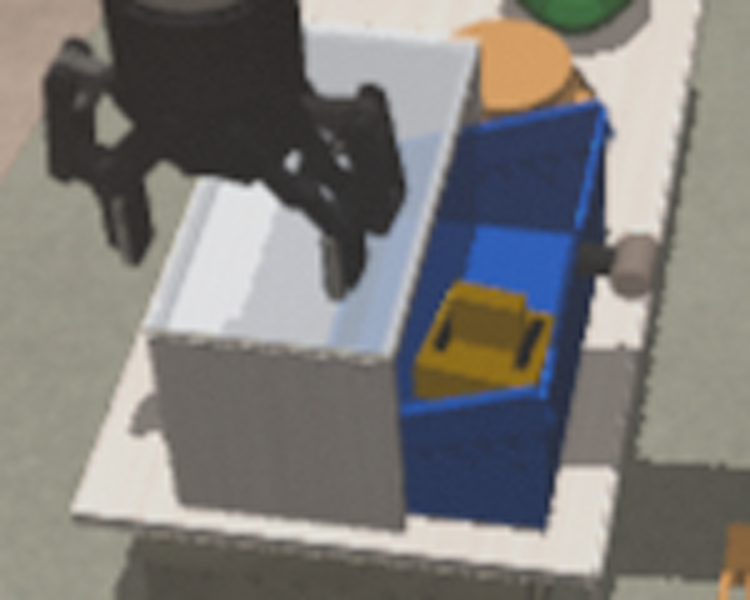

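View pics/c2.png

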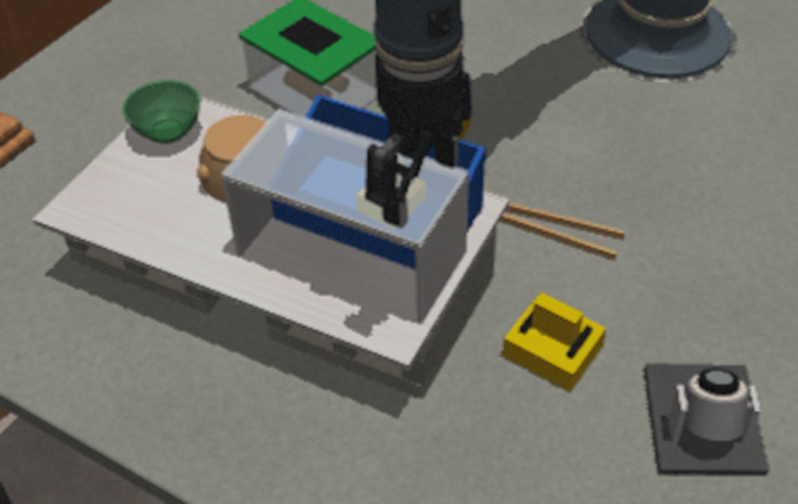

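```bash
cat > h.py <<'E'
import numpy as np, cv2
from bench import manip, snapshot
def load(n): return dict(np.load(n))
def T_cw(d, pose=None):
    if 'extrinsics' in d: return np.linalg.inv(d['extrinsics'])
    p,R=pose; T=np.eye(4);T[:3,:3]=R;T[:3,3]=p; return T@d['mount']
def cloud(d,pose=None):
    K=d['camera_matrix'];z=d['range_z'].astype(float)
    v,u=np.mgrid[0:480,0:640]
    P=np.stack([(u-K[0,2])/K[0,0]*z,-(v-K[1,2])/K[1,1]*z,-z,np.ones_like(z)],-1)
    W=(P@T_cw(d,pose).T)[...,:3]; W[z<=0]=np.nan; return W
def ray(d,u,v,pose=None):
    K=d['camera_matrix'];T=T_cw(d,pose)
    r=T[:3,:3]@np.array([(u-K[0,2])/K[0,0],-(v-K[1,2])/K[1,1],-1]); return T[:3,3],r/np.linalg.norm(r)
def onz(d,u,v,z,pose=None):
    o,r=ray(d,u,v,pose); return o+r*(z-o[2])/r[2]
def proj(d,P,pose=None):
    K=d['camera_matrix'];p=np.linalg.inv(T_cw(d,pose))@np.append(P,1)
    return K[0,0]*p[0]/-p[2]+K[0,2], K[1,1]*p[1]/p[2]+K[1,2]
def tri(os,rs):
    A=sum(np.eye(3)-np.outer(r,r) for r in rs); b=sum((np.eye(3)-np.outer(r,r))@o for o,r in zip(os,rs)); return np.linalg.solve(A,b)
def shot(name,out):
    s=manip.state(); d=snapshot(name); cv2.imwrite(f'pics/{out}.png',d['img'][:,:,::-1]); 
    np.savez(out+'.npz',**d,p=s['position'],R=s['tcp_rot']); return s,d
E
python3 - <<'E'
from h import *
for n in ['side0.npz','scene0.npz']:
    d=load(n);W=cloud(d);img=d['img'].astype(int)
    print(n,'range',np.nanmin(W[...,2]),)
    sat=img.max(2)-img.min(2)
    m=(abs(W[...,2]-100)<5)&(sat<45)&(img.min(2)>120)
    mm=cv2.morphologyEx(m.astype(np.uint8),cv2.MORPH_OPEN,np.ones((3,3)))
    P=W[mm>0][:,:2].astype(np.float32); print(len(P),np.median(W[mm>0][:,2]))
    # largest comp
    k,l,st,c=cv2.connectedComponentsWithStats(mm); i=1+np.argmax(st[1:,4]); print(st[1:,4], cv2.minAreaRect(P))
    print(np.round(cv2.boxPoints(cv2.minAreaRect(P))))
    h=cv2.cvtColor(d['img'],cv2.COLOR_RGB2HSV)
    for nm,lo,hi in [('yellow',(22,120,60),(33,255,255)),('blue',(105,120,40),(125,255,255)),('green',(50,100,40),(80,255,255))]:
        m=cv2.inRange(h,lo,hi);k,l,st,c=cv2.connectedComponentsWithStats(m)
        for i in range(1,k):
            if st[i,4]>60:
                Q=W[l==i];Q=Q[~np.isnan(Q[:,0])]
                print(nm,st[i].tolist(),np.round(c[i]),np.round(np.percentile(Q,[3,50,97],axis=0)).tolist())
E
```

```text
side0.npz range -773.5210135556407
2539 98.85166040875708
[ 631  705  120 1083] ((658.752685546875, -202.41629028320312), (253.06378173828125, 463.4261474609375), 5.103880405426025)
[[ 512.   17.]
 [ 553. -444.]
 [ 805. -422.]
 [ 764.   40.]]
yellow [391, 224, 36, 33, 739] [409. 238.] [[325.0, -234.0, -0.0], [366.0, -159.0, 34.0], [410.0, -128.0, 77.0]]
yellow [266, 292, 44, 47, 1192] [287. 315.] [[570.0, 84.0, 5.0], [601.0, 139.0, 33.0], [642.0, 169.0, 77.0]]
blue [300, 171, 42, 84, 1329] [318. 219.] [[544.0, -197.0, 105.0], [585.0, -63.0, 129.0], [639.0, 3.0, 193.0]]
green [391, 154, 55, 45, 1277] [418. 176.] [[315.0, -432.0, 90.0], [372.0, -344.0, 93.0], [431.0, -278.0, 96.0]]
scene0.npz range -777.8607463908629
6231 100.0235768975374
[6231] ((657.2794189453125, -201.45970153808594), (255.8795166015625, 462.6619873046875), 4.879924297332764)
[[ 510.   18.]
 [ 549. -443.]
 [ 804. -421.]
 [ 765.   40.]]
yellow [350, 279, 48, 47, 1315] [373. 302.] [[578.0, 86.0, 4.0], [617.0, 132.0, 34.0], [644.0, 170.0, 78.0]]
blue [256, 185, 40, 22, 429] [276. 196.] [[552.0, -197.0, 160.0], [558.0, -162.0, 181.0], [578.0, -116.0, 195.0]]
blue [328, 207, 13, 41, 294] [335. 222.] [[542.0, -28.0, 119.0], [555.0, 1.0, 175.0], [606.0, 14.0, 213.0]]
blue [240, 236, 68, 31, 532] [273. 251.] [[656.0, -183.0, 108.0], [664.0, -101.0, 121.0], [671.0, -24.0, 134.0]]
green [224, 138, 65, 42, 1243] [257. 159.] [[312.0, -428.0, 90.0], [381.0, -347.0, 95.0], [433.0, -280.0, 99.0]]
green [169, 184, 34, 23, 326] [187. 198.] [[591.0, -415.0, 105.0], [626.0, -383.0, 122.0], [661.0, -342.0, 146.0]]
```

```bash
cat >> h.py <<'E'
yaw=np.deg2rad(5.0)
SH=np.eye(4); SH[:3,:3]=[[np.cos(yaw),-np.sin(yaw),0],[np.sin(yaw),np.cos(yaw),0],[0,0,1]]; SH[:3,3]=[658,-202,0]
def toS(W): return (W-SH[:3,3])@SH[:3,:3]
E
python3 - <<'E'
from h import *
for n in ['side0.npz','scene0.npz']:
    d=load(n);S=toS(cloud(d));h=cv2.cvtColor(d['img'],cv2.COLOR_RGB2HSV)
    m=cv2.inRange(h,(105,120,40),(125,255,255))>0
    m&=S[...,0]<0
    Q=S[m];Q=Q[~np.isnan(Q[:,0])]
    # z profile of minimal x
    for z in range(100,210,10):
        q=Q[(abs(Q[:,2]-z)<5)]
        if len(q)>8: print(n,z,len(q),np.round(np.percentile(q[:,0],[2,10,50,90,98])),np.round(np.percentile(q[:,1],[2,98])))
    if 'side' in n:
        for (u0,v0,u1,v1) in [(340,194,353,210)]:
            print('knob',np.round(S[v0:v1,u0:u1][::3,::2],0)[...,:].tolist())
        m=cv2.inRange(h,(18,120,60),(33,255,255))>0; m[:, :300]=0;m[:,335:]=0
        q=S[m];print('cov',len(q),np.round(np.nanpercentile(q,[3,50,97],axis=0)))
E
```

```text
side0.npz 100 47 [-80. -71. -46. -14. -12.] [ 13. 143.]
side0.npz 110 467 [-87. -76. -44. -15. -11.] [ 11. 210.]
side0.npz 120 102 [-97. -88. -61. -41. -36.] [ 11. 211.]
side0.npz 130 108 [-95. -90. -63. -41. -37.] [ 11. 211.]
side0.npz 140 83 [-97. -90. -68. -42. -39.] [ 12. 211.]
side0.npz 150 68 [-97. -93. -70. -40. -35.] [-26. 211.]
side0.npz 160 78 [-98. -93. -61. -40. -36.] [ 12. 212.]
side0.npz 170 93 [-96. -88. -59. -36. -33.] [  9. 211.]
side0.npz 180 112 [-99. -98. -69. -48. -41.] [  9. 212.]
side0.npz 190 167 [-98. -98. -95. -77. -66.] [  9. 211.]
knob [[[-97.0, 12.0, 119.0], [-100.0, -8.0, 101.0], [-105.0, -12.0, 98.0], [-110.0, -9.0, 102.0], [-115.0, -12.0, 100.0], [-121.0, -14.0, 98.0], [-125.0, -18.0, 95.0]], [[-97.0, 13.0, 109.0], [-101.0, 1.0, 98.0], [-118.0, 99.0, 191.0], [-122.0, 98.0, 191.0], [-127.0, 97.0, 191.0], [-131.0, 90.0, 185.0], [-125.0, -24.0, 79.0]], [[-109.0, 105.0, 186.0], [-114.0, 106.0, 188.0], [-119.0, 111.0, 193.0], [-124.0, 111.0, 193.0], [-128.0, 106.0, 190.0], [-132.0, 103.0, 188.0], [-119.0, -96.0, 0.0]], [[-111.0, 115.0, 186.0], [-116.0, 117.
[... 354 characters left out ...]
.0, 178.0], [-126.0, 124.0, 177.0], [-131.0, 124.0, 179.0], [-118.0, -59.0, -1.0], [-124.0, -61.0, -2.0]]]
cov 613 [[-81. 109.   6.]
 [-56. 136. 130.]
 [-29. 347. 161.]]
scene0.npz 120 19 [-90. -88. -75. -61. -59.] [210. 213.]
scene0.npz 130 15 [-89. -88. -70. -60. -60.] [210. 212.]
scene0.npz 140 19 [-93. -88. -76. -59. -58.] [210. 212.]
scene0.npz 150 19 [-92. -87. -78. -62. -58.] [210. 212.]
scene0.npz 160 76 [-100.  -99.  -96.  -74.  -59.] [ 18. 212.]
scene0.npz 170 146 [-100.  -98.  -96.  -88.  -64.] [ 15. 213.]
scene0.npz 180 163 [-99. -98. -96. -77. -64.] [ 15. 213.]
scene0.npz 190 219 [-100.  -98.  -96.  -76.  -71.] [ 12. 213.]
scene0.npz 200 32 [-98. -98. -95. -87. -33.] [ 12. 222.]
```

```bash
python3 - <<'E'
from h import *
for n,c in [('side0.npz',(215,345,310,425)),('scene0.npz',(405,300,490,375))]:
    d=load(n);W=cloud(d);im=d['img']
    u0,v0,u1,v1=c
    m=np.zeros((480,640),bool);m[v0:v1,u0:u1]=1
    pl=m&(abs(W[...,2]-12)<6)&(im.max(2)<80)
    pl=cv2.morphologyEx(pl.astype(np.uint8),cv2.MORPH_OPEN,np.ones((3,3)))>0
    r=cv2.minAreaRect(W[pl][:,:2].astype(np.float32));print(n,r,np.round(cv2.boxPoints(r)).tolist(),np.median(W[pl][:,2]))
    hd=m&(W[...,2]>30);Q=W[hd];print('head',len(Q),np.round(np.percentile(Q,[1,50,99],axis=0)))
    cv2.imwrite('pics/cam_'+n[:-4]+'.png',cv2.resize(im[v0:v1,u0:u1,::-1],None,fx=7,fy=7,interpolation=cv2.INTER_CUBIC))
    for z in range(30,150,10):
        q=Q[abs(Q[:,2]-z)<5]
        if len(q)>3: print(z,len(q),np.round(np.percentile(q[:,:2],[5,50,95],axis=0)).tolist())
E
```

```text
side0.npz ((600.7340087890625, 299.2153015136719), (30.825803756713867, 13.758203506469727), 83.66650390625) [[592.0, 285.0], [606.0, 283.0], [609.0, 314.0], [596.0, 315.0]] 10.706872044998477
head 1138 [[594. 276.  34.]
 [619. 323.  77.]
 [656. 351.  94.]]
30 15 [[596.0, 339.0], [607.0, 345.0], [618.0, 351.0]]
40 36 [[595.0, 336.0], [606.0, 344.0], [621.0, 350.0]]
50 73 [[597.0, 324.0], [629.0, 342.0], [657.0, 351.0]]
60 120 [[597.0, 318.0], [623.0, 339.0], [655.0, 350.0]]
70 292 [[594.0, 276.0], [612.0, 325.0], [652.0, 347.0]]
80 289 [[600.0, 288.0], [613.0, 319.0], [645.0, 336.0]]
90 309 [[609.0, 295.0], [625.0, 313.0], [642.0, 329.0]]
100 4 [[620.0, 310.0], [625.0, 320.0], [630.0, 322.0]]
scene0.npz ((609.1076049804688, 301.084228515625), (131.44808959960938, 105.6391830444336), 29.98617172241211) [[526.0, 314.0], [579.0, 222.0], [692.0, 288.0], [640.0, 380.0]] 11.875397449982643
head 1100 [[597. 275.  33.]
 [638. 315.  73.]
 [659. 352.  95.]]
30 20 [[615.0, 274.0], [635.0, 287.0], [655.0, 353.0]]
40 36 [[616.0, 276.0], [641.0, 291.0], [656.0, 352.0]]
50 106 [[614.0, 281.0], [651.0, 313.0], [659.0, 350.0]]
60 179 [[618.0, 281.0], [650.0, 320.0], [657.0, 345.0]]
70 248 [[600.0, 279.0], [642.0, 319.0], [654.0, 349.0]]
80 223 [[600.0, 287.0], [635.0, 312.0], [649.0, 338.0]]
90 276 [[607.0, 295.0], [629.0, 314.0], [644.0, 332.0]]
100 12 [[623.0, 304.0], [630.0, 313.0], [634.0, 321.0]]
```

View pics/cam_side0.png

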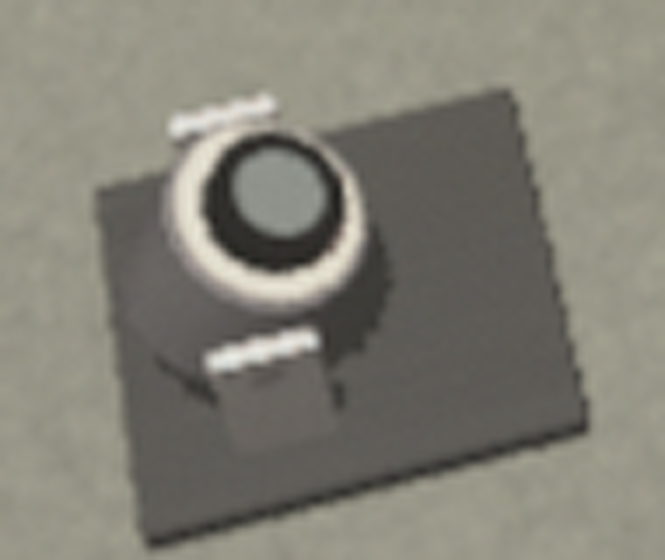

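View pics/cam_scene0.png

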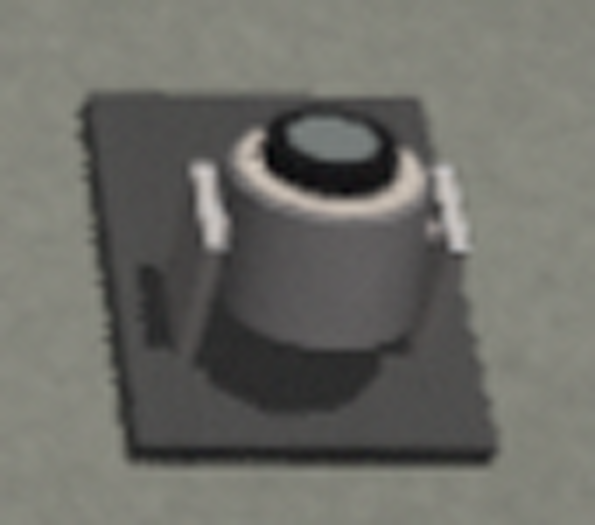

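```bash
python3 - <<'E'
from h import *
d=load('side0.npz');e=load('scene0.npz')
A=[onz(d,215+u/7,345+v/7,12)[:2] for u,v in [(98,190),(510,92),(583,428),(148,540)]]
B=[onz(e,405+u/7,300+v/7,12)[:2] for u,v in [(88,95),(422,100),(495,450),(130,450)]]
for X in (A,B):
    X=np.array(X);print(np.round(X),np.round(np.linalg.norm(X-np.roll(X,-1,0),axis=1)), X.mean(0)); 
    print([np.rad2deg(np.arctan2(*(X[(i+1)%4]-X[i])[::-1])) for i in range(4)])
# lens
o=[];r=[]
for dd,(u,v),off,nm in [(d,(281,192),(215,345),'side'),(e,(334,137),(405,300),'scene')]:
    a,b=ray(dd,off[0]+u/7,off[1]+v/7);o.append(a);r.append(b)
P=tri(o,r);print('lens',P,[np.linalg.norm(np.cross(P-a,b)) for a,b in zip(o,r)])
# ch eeks top centres z=72
print('cheeks side',[onz(d,215+u/7,345+v/7,72).round(1) for u,v in [(222,117),(263,350)]])
print('cheeks scene',[onz(e,405+u/7,300+v/7,72).round(1) for u,v in [(210,205),(452,208)]])
# head front ring plane
from numpy.linalg import svd
Q=[]
for dd in (d,e):
    W=cloud(dd);im=dd['img']
    m=(np.linalg.norm(W-P,axis=-1)<30)&(im.min(2)>120)&(W[...,2]>60)
    q=W[m];c=q.mean(0);n=svd(q-c)[2][2];print(len(q),c,n*np.sign(n[2]))
    m=(np.linalg.norm(W-P,axis=-1)<16)&(W[...,2]>80)
    q=W[m];c=q.mean(0);n=svd(q-c)[2][2];print('lens',len(q),c,n*np.sign(n[2]))
E
```

```text
[[688. 286.]
 [576. 224.]
 [525. 320.]
 [634. 380.]] [128. 108. 125. 109.] [605.89060311 302.58228364]
[np.float64(-151.20495288295297), np.float64(118.56957753473957), np.float64(28.903368834403395), np.float64(-60.30323092195597)]
[[579. 226.]
 [526. 320.]
 [638. 382.]
 [693. 287.]] [109. 128. 110. 130.] [608.77353883 303.72444011]
[np.float64(119.19020891782658), np.float64(28.79564730435702), np.float64(-59.9104818455638), np.float64(-151.71437400511368)]
lens [612.45986551 306.21152734  88.49789123] [np.float64(1.2671879602168579), np.float64(1.2671879602169152)]
cheeks side [array([641.4, 280.5,  72. ]), array([605.8, 342.5,  72. ])]
cheeks scene [array([642.2, 282.5,  72. ]), array([607. , 345.2,  72. ])]
321 [616.12442348 312.76981793  82.14113737] [-0.39262522 -0.01874528  0.91950751]
lens 168 [613.6469619  307.67072642  86.83214293] [-0.37606131 -0.17036816  0.91079777]
92 [626.19354523 312.15358839  84.03496148] [-0.36353289 -0.21753331  0.9058273 ]
lens 93 [613.31660554 307.31795283  88.09363363] [-0.36088353 -0.21583659  0.90729138]
```

```bash
cat >> h.py <<'E'
from scipy.spatial.transform import Rotation as Ro
def plan(P,R,s=None):
    s=s or manip.state(); R0=np.array(s['tcp_rot']);p0=np.array(s['position'])
    sh=R0.T@(np.array(P)-p0)/120; rv=Ro.from_matrix(R0.T@R).as_rotvec(degrees=True)/30
    print('t',round(s['t'],2),'pos',p0.round(1),'F',np.round(s['wrist_force'],1),'gap',round(s['finger_gap'],1),'q',np.round(s['qpos'],2))
    print('shift',sh.round(3),'turn',rv.round(3),'|deg|',np.linalg.norm(rv)*30)
xs,ys=SH[:3,0],SH[:3,1]
def Rbin(a,sgn=-1):   # tool along bin's -z at bin angle a
    z=np.sin(a)*xs-np.cos(a)*np.array([0,0,1]); y=sgn*ys; return np.column_stack([np.cross(y,z),y,z])
def S2W(p): return SH[:3,3]+SH[:3,:3]@np.array(p)
HX,HY,HZ=-98.5,110,104
def bin2S(b,a): # bin axes point -> shelf
    return np.array([HX+b[0]*np.cos(a)-b[2]*np.sin(a),HY+b[1],HZ+b[0]*np.sin(a)+b[2]*np.cos(a)])
phi=np.deg2rad(29.2);th=np.deg2rad(25)
cz=np.array([-np.sin(th)*np.cos(phi),-np.sin(th)*np.sin(phi),np.cos(th)])
cx=np.array([-np.cos(th)*np.cos(phi),-np.cos(th)*np.sin(phi),-np.sin(th)])
E
python3 - <<'E'
from h import *
K=S2W(bin2S([-26,0,80],0));print('knob',K); plan(K+[0,0,54+70],Rbin(0))
E
```

```text
knob [ 524.38662839 -103.26947318  184.        ]
t 0.15 pos [674.7   0.  303.1] F [ 0.4  0.1 -0. ] gap 85.3 q [-0.03  0.47 -0.05  1.53  0.02  1.14 -0.08]
shift [-0.861 -1.253 -0.039] turn [-2.000e-03  2.000e-03  2.833e+00] |deg| 85.00093277927189
```

Request:
servo_tool(rows="-0.12 -0.2 -0.02 0 0 0.25 0.3; -0.3 -0.45 -0.04 0 0 0.55 0.3; -0.45 -0.7 -0.04 0 0 0.85 0.3; -0.5 -0.8 -0.04 0 0 1 0.3; -0.5 -0.8 -0.04 0 0 1 0.3", newtons=40)

```text
t: 0.78
position: [578.0, -60.6, 308.1]
tcp_rot: [[0.5, 0.866, -0.002], [0.866, -0.5, -0.0], [-0.001, -0.001, -1.0]]
wrist_force: [0.4, 0.8, 0.1]
finger_gap: 59.8
```

```bash
python3 - <<'E'
from h import *
K=S2W(bin2S([-26,0,80],0)); plan(K+[0,0,54+70],Rbin(0))
E
```

```text
t 0.78 pos [578.  -60.6 308.1] F [0.4 0.8 0.1] gap 59.8 q [-0.02  0.31  0.07  1.76 -0.02  1.07 -0.47]
shift [-0.531 -0.209  0.002] turn [-1.000e-03  3.000e-03  1.833e+00] |deg| 54.98014147560759
```

Request:
servo_tool(rows="-0.15 -0.06 0 0 0 0.3 0.3; -0.35 -0.14 0 0 0 0.6 0.3; -0.48 -0.19 0 0 0 0.9 0.3; -0.53 -0.21 0 0 0 1 0.3; -0.53 -0.21 0 0 0 1 0.3")

```text
t: 1.4
position: [524.8, -102.8, 308.2]
tcp_rot: [[0.865, 0.502, -0.002], [0.502, -0.865, -0.0], [-0.001, -0.001, -1.0]]
wrist_force: [-0.0, -1.0, 0.7]
finger_gap: 59.5
```

```bash
python3 - <<'E'
from h import *
K=S2W(bin2S([-26,0,80],0)); plan(K+[0,0,54+70],Rbin(0))
E
```

```text
t 1.4 pos [ 524.8 -102.8  308.2] F [-0.  -1.   0.7] gap 59.5 q [-0.03  0.23  0.17  1.87 -0.05  1.04 -0.88]
shift [-0.005  0.002  0.001] turn [-0.     0.003  0.837] |deg| 25.09998596573877
```

Request:
servo_tool(rows="0 0 0 0 0 0.3 0.3; 0 0 0 0 0 0.6 0.3; 0 0 0 0 0 0.84 0.3; 0 0 0 0 0 0.84 0.3; 0 0 0 0 0 0.84 0.3")

```text
t: 2.02
position: [525.2, -102.3, 308.1]
tcp_rot: [[0.996, 0.089, -0.002], [0.089, -0.996, -0.0], [-0.002, 0.0, -1.0]]
wrist_force: [0.1, 0.5, -0.2]
finger_gap: 59.9
```

```bash
python3 - <<'E'
from h import *
s,d=shot('wrist','w1'); pose=(s['position'],s['tcp_rot'])
K=S2W(bin2S([-26,0,80],0)); plan(K+[0,0,54],Rbin(0)); print(proj(d,K,pose))
S=toS(cloud(d,pose)); h=cv2.cvtColor(d['img'],cv2.COLOR_RGB2HSV)
u,v=map(int,proj(d,K,pose)); print(S[v-30:v+31:10,u-40:u+41:10].round(0).tolist())
E
```

```text
t 2.08 pos [ 525.1 -102.4  308.1] F [-0.9 -0.3  0.6] gap 60.0 q [-0.09  0.24  0.24  1.87 -0.06  1.04 -1.3 ]
shift [-0.006  0.006  0.584] turn [0.    0.003 0.001] |deg| 0.09885234334983682
(np.float64(318.6016019557326), np.float64(270.3460592551492))
[[[-172.0, 151.0, 0.0], [-172.0, 141.0, 1.0], [-172.0, 131.0, 0.0], [-172.0, 121.0, -0.0], [-106.0, 110.0, 188.0], [-106.0, 105.0, 189.0], [-172.0, 91.0, -0.0], [-172.0, 81.0, 1.0], [-172.0, 71.0, 0.0]], [[-180.0, 150.0, 8.0], [-181.0, 141.0, 6.0], [-181.0, 131.0, 6.0], [-181.0, 121.0, 7.0], [-111.0, 110.0, 189.0], [-111.0, 105.0, 190.0], [-183.0, 91.0, 1.0], [-183.0, 80.0, 1.0], [-183.0, 70.0, 1.0]], [[-194.0, 151.0, 1.0], [-188.0, 140.0, 15.0], [-116.0, 120.0, 190.0], [nan, nan, nan], [-117.0, 110.0, 189.0], [-117.0, 105.0, 189.0], [-116.0, 100.0, 190.0], [-117.0, 95.0, 189.0], [-194.0, 70.0, 0.0]], [[-205.0, 152.0, 0.0], [-205.0, 142.0, 1.0], [-120.0, 120.0, 193.0], [-120.0, 115.0, 193.0], [-121.0, 110.0, 192.0], [-120.0, 105.0, 193.0], [-121.0, 100.0, 192.0], [-120.0, 95.0, 193.0], [-204.0, 70.0, 2.0]], [[-217.0, 152.0, -1.0], [-217.0, 142.0, -1.0], [-125.0, 120.0, 194.0], [-125.0, 115.0, 195.0], [-125.0, 110.0, 196.0], [-125.0, 105.0, 194.0], [-125.0, 100.0, 194.0], [-125.0, 95.0, 194.0], [-216.0, 69.0, 0.0]], [[-227.0, 153.0, 2.0], [-228.0, 142.0, 1.0], [-133.0, 121.0, 190.0], [-133.0, 116.0, 191.0], [-132.0, 110.0, 191.0], [-133.0, 105.0, 191.0], [-133.0, 100.0, 191.0], [-133.0, 95.0, 191.0], [-228.0, 69.0, 1.0]], [[-239.0, 153.0, 1.0], [-240.0, 143.0, -0.0], [-238.0, 132.0, 3.0], [-239.0, 121.0, 1.0], [-238.0, 111.0, 2.0], [-240.0, 100.0, 0.0], [-240.0, 90.0, 0.0], [-239.0, 79.0, 1.0], [-239.0, 68.0, 1.0]]]
```

View pics/w1.png

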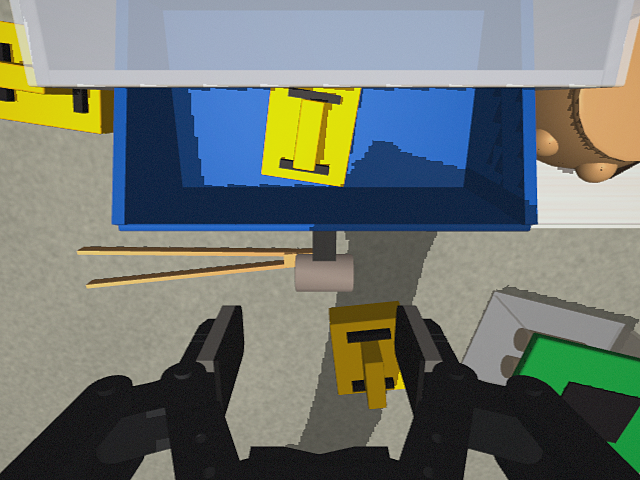

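Request:
servo_tool(rows="-0.005 0.015 0.1 0 0 0 0.3; -0.005 0.015 0.3 0 0 0 0.3; -0.005 0.015 0.5 0 0 0 0.3; -0.005 0.015 0.58 0 0 0 0.3; -0.005 0.015 0.58 0 0 0 0.3; -0.005 0.015 0.58 0 0 0 0.8; -0.005 0.015 0.58 0 0 0 0.8; -0.005 0.015 0.58 0 0 0 0.8; -0.005 0.015 0.58 0 0 0 0.8", newtons=40)

```text
t: 3.2
position: [525.1, -104.9, 239.6]
tcp_rot: [[0.996, 0.088, 0.001], [0.088, -0.996, -0.001], [0.0, 0.001, -1.0]]
wrist_force: [0.3, -0.8, 5.4]
finger_gap: 29.5
```

```bash
python3 - <<'E'
from h import *
g=[S2W(bin2S([-26,0,80],a))for a in np.linspace(0,.52,6)]
plan(g[0]+[0,0,54],Rbin(0))
s=manip.state();R0=np.array(s['tcp_rot']);p0=np.array(s['position'])
# path: knob moves along arc, tool tilts by same*0.6
gp=p0+R0[:,2]*54
for a in np.linspace(0,.54,8)[1:]:
    t=a*0.6
    d=S2W(bin2S([-26,0,80],a))-g[0]
    R=Ro.from_rotvec(-ys*t).as_matrix()@R0   # tool top toward -x
    P=gp+d-54*R[:,2]
    print(round(a,3),(R0.T@(P-p0)/120).round(3),(Ro.from_matrix(R0.T@R).as_rotvec(degrees=True)/30).round(3))
E
```

```text
t 3.2 pos [ 525.1 -104.9  239.6] F [ 0.3 -0.8  5.4] gap 29.5 q [-0.07  0.31  0.23  1.95 -0.09  0.89 -1.28]
shift [-0.005 -0.014  0.013] turn [ 0.002 -0.001  0.001] |deg| 0.06922440451542598
0.077 [-0.072 -0.     0.019] [-0.     0.088  0.   ]
0.154 [-0.141 -0.     0.043] [-0.     0.177  0.   ]
0.231 [-0.209 -0.     0.072] [-0.     0.265  0.   ]
0.309 [-0.275 -0.     0.105] [-0.     0.354  0.   ]
0.386 [-0.338 -0.     0.142] [-0.     0.442  0.   ]
0.463 [-0.398 -0.     0.184] [-0.     0.53   0.001]
0.54 [-0.455 -0.     0.23 ] [-0.     0.619  0.001]
```

Request:
servo_tool(rows="-0.035 0 0.009 0 0.045 0 0.8; -0.072 0 0.019 0 0.09 0 0.8; -0.105 0 0.03 0 0.13 0 0.8; -0.14 0 0.043 0 0.18 0 0.8; -0.175 0 0.057 0 0.22 0 0.8; -0.21 0 0.072 0 0.265 0 0.8; -0.275 0 0.105 0 0.355 0 0.8; -0.338 0 0.142 0 0.44 0 0.8; -0.398 0 0.184 0 0.53 0 0.8; -0.44 0 0.217 0 0.59 0 0.8; -0.455 0 0.23 0 0.62 0 0.8; -0.455 0 0.23 0 0.62 0 0.8")

```text
t: 4.7
position: [472.0, -109.6, 214.5]
tcp_rot: [[0.942, 0.087, 0.325], [0.083, -0.996, 0.027], [0.326, 0.001, -0.945]]
wrist_force: [-4.0, 1.7, 16.5]
finger_gap: 29.2
```

```bash
python3 - <<'E'
from h import *
s,d=shot('side','s2'); R=np.array(s['tcp_rot']); gp=np.array(s['position'])+54*R[:,2]; 
g=toS(gp); print('grasp pt shelf',g, 'angle',np.arctan2(80,-26)*-1+np.arctan2(g[2]-HZ,g[0]-HX), np.hypot(g[2]-HZ,g[0]-HX), s['wrist_force'],s['finger_gap'],s['qpos'].round(2) if hasattr(s['qpos'],'round') else s['qpos'])
for a in(.5,.52,.54): print(bin2S([-26,0,80],a))
S=toS(cloud(d));h=cv2.cvtColor(d['img'],cv2.COLOR_RGB2HSV)
m=cv2.inRange(h,(105,120,40),(125,255,255))>0
Q=S[m];Q=Q[~np.isnan(Q[:,0])];
for z in range(110,200,10):
    q=Q[abs(Q[:,2]-z)<5]; print(z,len(q),np.percentile(q[:,0],[2,10,50]).round(0) if len(q)>5 else '')
E
```

```text
grasp pt shelf [-159.65290308  108.22403991  163.40851711] angle 0.48563411197660544 85.25872072651057 [-4.01105186  1.66218172 16.47931949] 29.19990113015236 [ 0.05  0.18  0.15  2.24 -0.28  0.42 -1.05]
[-159.6711897   110.          161.74154095]
[-160.8137097   110.          160.50665079]
[-161.93130505  110.          159.24915873]
110 91 [-100.  -99.  -94.]
120 199 [-105. -103.  -83.]
130 295 [-110. -108.  -74.]
140 472 [-115. -112.  -43.]
150 369 [-121. -119.  -77.]
160 243 [-126. -125. -102.]
170 209 [-133. -131. -126.]
180 352 [-139. -138. -129.]
190 243 [-138. -133.  -95.]
```

View pics/s2.png

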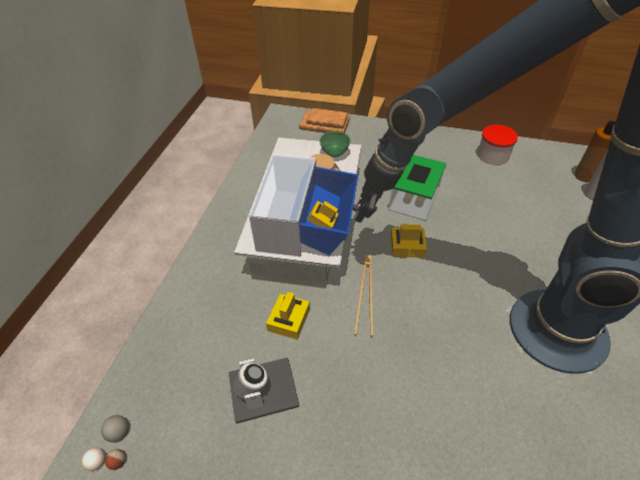

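Request:
servo_tool(rows="-0.018 0 0.01 0 0 0 0.8; -0.036 0 0.02 0 0 0 0.8; -0.045 0 0.025 0 0 0 0.8; -0.045 0 0.025 0 0 0 0.8")

```text
t: 5.25
position: [469.9, -109.7, 212.5]
tcp_rot: [[0.939, 0.087, 0.332], [0.082, -0.996, 0.027], [0.333, 0.002, -0.943]]
wrist_force: [-1.8, 2.0, 14.5]
finger_gap: 29.2
```

```bash
python3 - <<'E'
from h import *
s,d=shot('side','s3'); R=np.array(s['tcp_rot']); gp=np.array(s['position'])+54*R[:,2]; 
g=toS(gp); print('grasp pt shelf',g, 'angle',np.arctan2(80,-26)*-1+np.arctan2(g[2]-HZ,g[0]-HX), s['wrist_force'],s['finger_gap'])
S=toS(cloud(d));h=cv2.cvtColor(d['img'],cv2.COLOR_RGB2HSV)
m=cv2.inRange(h,(105,120,40),(125,255,255))>0
Q=S[m];Q=Q[~np.isnan(Q[:,0])];
for z in range(110,200,10):
    q=Q[abs(Q[:,2]-z)<5]; print(z,len(q),np.percentile(q[:,0],[2,10,50]).round(0) if len(q)>5 else '')
E
```

```text
grasp pt shelf [-161.39834925  108.23507956  161.54017859] angle 0.515625789723468 [-1.78099232  2.02488044 14.45916817] 29.15322201866899
110 84 [-101.  -99.  -93.]
120 197 [-106. -105.  -89.]
130 280 [-112. -110.  -78.]
140 446 [-117. -114.  -51.]
150 453 [-122. -120.  -63.]
160 246 [-128. -127. -112.]
170 247 [-135. -133. -128.]
180 361 [-142. -140. -132.]
190 230 [-137. -128.  -95.]
```

Request:
servo_tool(rows="-0.025 0 0.015 0 0 0 0.8; -0.05 0 0.028 0 0 0 0.8; -0.065 0 0.037 0 0 0 0.8; -0.065 0 0.037 0 0 0 0.8; -0.065 0 0.037 0 0 0 0.8")

```text
t: 5.92
position: [468.8, -109.7, 211.7]
tcp_rot: [[0.934, 0.087, 0.346], [0.082, -0.996, 0.027], [0.347, 0.004, -0.938]]
wrist_force: [-6.1, 4.1, 33.1]
finger_gap: 29.6
```

```bash
python3 - <<'E'
from h import *
s,d=shot('side','s4'); R=np.array(s['tcp_rot']); gp=np.array(s['position'])+54*R[:,2]; 
g=toS(gp); print('grasp pt shelf',g, 'angle',np.arctan2(80,-26)*-1+np.arctan2(g[2]-HZ,g[0]-HX), s['wrist_force'],s['finger_gap'])
S=toS(cloud(d));h=cv2.cvtColor(d['img'],cv2.COLOR_RGB2HSV)
m=cv2.inRange(h,(105,120,40),(125,255,255))>0
Q=S[m];Q=Q[~np.isnan(Q[:,0])];
for z in range(110,200,10):
    q=Q[abs(Q[:,2]-z)<5]; print(z,len(q),np.percentile(q[:,0],[2,10,50]).round(0) if len(q)>5 else '')
E
```

```text
grasp pt shelf [-161.70508951  108.20641094  161.07501999] angle 0.5220871549845518 [-6.10301894  4.14630113 33.11937216] 29.649341126235264
110 87 [-100.  -99.  -93.]
120 189 [-106. -105.  -88.]
130 286 [-112. -110.  -79.]
140 435 [-117. -115.  -60.]
150 469 [-123. -120.  -54.]
160 251 [-129. -127. -113.]
170 239 [-136. -134. -128.]
180 371 [-142. -141. -133.]
190 223 [-138. -126.  -95.]
```

Request:
servo_tool(rows="0 0 0 0 0 0 0.8; 0 0 0 0 0 0 0.3; 0 0 0 0 0 0 0.3; 0 0 0 0 0 0 0.3; 0 0 -0.1 0 0 0 0.3; 0 0 -0.25 0 0 0 0.3; 0.05 0 -0.45 0 0 0 0.3; 0.12 0 -0.7 0 0 0 0.3; 0.15 0 -0.8 0 0 0 0.3; 0.15 0 -0.8 0 0 0 0.3")

```text
t: 7.22
position: [452.4, -110.9, 308.7]
tcp_rot: [[0.934, 0.087, 0.348], [0.083, -0.996, 0.027], [0.349, 0.004, -0.937]]
wrist_force: [0.2, -0.5, -0.0]
finger_gap: 59.4
```

```bash
python3 - <<'E'
from h import *
plan([0,0,0],np.eye(3))
s,d=shot('side','s5'); s,e=shot('scene','sc5'); s,w=shot('wrist','w5')
S=toS(cloud(d));h=cv2.cvtColor(d['img'],cv2.COLOR_RGB2HSV)
m=cv2.inRange(h,(105,120,40),(125,255,255))>0
Q=S[m];Q=Q[~np.isnan(Q[:,0])];
for z in range(110,190,10):
    q=Q[abs(Q[:,2]-z)<5]; print(z,len(q),np.percentile(q[:,0],[2,10,50]).round(0) if len(q)>5 else '')
# cover points in bin axes a=.52
a=.52
pose=(w['p'],w['R']) if 'p' in w else (s['position'],s['tcp_rot'])
for nm,dd,ps in [('side',d,None),('scene',e,None),('wrist',w,pose)]:
    S=toS(cloud(dd,ps));X=S-[HX,HY,HZ]
    B=np.stack([X[...,0]*np.cos(a)+X[...,2]*np.sin(a),X[...,1],-X[...,0]*np.sin(a)+X[...,2]*np.cos(a)],-1)
    h=cv2.cvtColor(dd['img'],cv2.COLOR_RGB2HSV)
    m=(cv2.inRange(h,(18,120,60),(33,255,255))>0)&(B[...,2]>0)&(abs(B[...,1])<98)&(B[...,0]>0)&(B[...,0]<115)
    print(nm,m.sum(), np.nanpercentile(B[m],[1,50,99],axis=0).round(0).tolist() if m.sum()>5 else '')
    for lo,hi in [(22,34),(48,64)]:
        q=B[m&(B[...,2]>lo)&(B[...,2]<hi)]
        if len(q)>20:
            r=cv2.minAreaRect(q[:,:2].astype(np.float32)); print(lo,hi,len(q),np.round(r[0],1),np.round(r[1],1),round(r[2],1),np.median(q[:,2]))
E
```

```text
t 7.22 pos [ 452.4 -110.9  308.7] F [ 0.2 -0.5 -0. ] gap 59.4 q [ 0.02 -0.    0.18  2.18 -0.16  0.63 -1.17]
shift [-4.341 -1.257  1.124] turn [5.878 0.257 1.059] |deg| 179.33623054807106
110 87 [-100.  -99.  -93.]
120 189 [-105. -104.  -86.]
130 282 [-111. -109.  -76.]
140 461 [-116. -113.  -48.]
150 393 [-122. -120.  -67.]
160 232 [-128. -127. -116.]
170 212 [-133. -132. -128.]
180 350 [-141. -140. -133.]
side 527 [[8.0, -31.0, 3.0], [47.0, 15.0, 27.0], [75.0, 37.0, 58.0]]
22 34 269 [43.1  9.1] [53.6 60. ] 81.6 26.160358290955518
48 64 86 [43.2  8.5] [16.4 35.1] 79.4 55.0923524281322
scene 45 [[12.0, -4.0, 48.0], [44.0, 13.0, 57.0], [60.0, 18.0, 59.0]]
48 64 44 [42.8 11.3] [11.9 35.3] 76.6 56.93084214212908
wrist 7342 [[12.0, -22.0, 8.0], [47.0, 5.0, 28.0], [74.0, 33.0, 59.0]]
22 34 5477 [41.9  5.8] [51.7 60.2] 81.0 28.10235886043995
48 64 1360 [42.4  5.9] [12.  36.7] 81.2 58.04565122020168
```

View pics/w5.png

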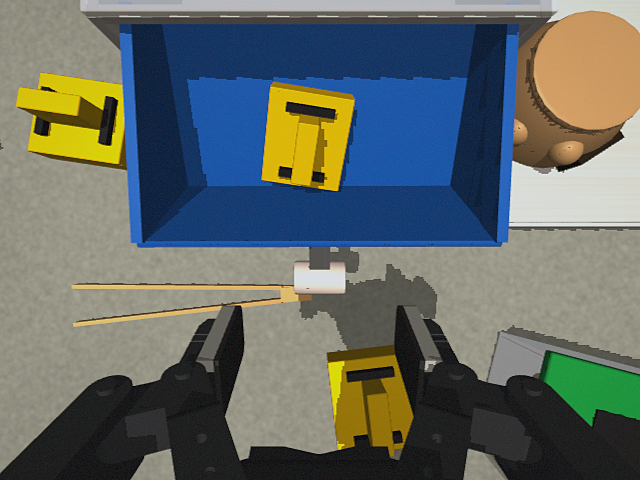

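```bash
cat >> h.py <<'E'
def Rg(a=.52,y=8.8): return Rbin(a)@Ro.from_rotvec([0,0,np.deg2rad(y)]).as_matrix()
E
python3 - <<'E'
from h import *
a=.52
w=load('w5.npz');pose=(w['p'],w['R'])
X=toS(cloud(w,pose))-[HX,HY-1.8,HZ]
h=cv2.cvtColor(w['img'],cv2.COLOR_RGB2HSV)
m=(cv2.inRange(h,(105,120,40),(125,255,255))>0)
B=np.stack([X[...,0]*np.cos(a)+X[...,2]*np.sin(a),X[...,1],-X[...,0]*np.sin(a)+X[...,2]*np.cos(a)],-1)
f=m&(abs(B[...,2]-4)<5)&(B[...,0]>10)&(B[...,0]<100)&(abs(B[...,1])<85)
q=X[f];c=q.mean(0);n=np.linalg.svd(q-c,full_matrices=False)[2][2];n*=np.sign(n[2]);print('floor n',n,np.arctan2(-n[0],n[2]),len(q),B[f][:,2].mean())
for z in (185,105):
    P=S2W(bin2S([42.2,5.9,z],a));print(P);plan(P,Rg())
im=w['img'][60:220,220:400,::-1];cv2.imwrite('pics/crop5.png',cv2.resize(im,None,fx=4,fy=3.7))
E
```

```text
floor n [-4.83801059e-01 -8.05464311e-04  8.75177631e-01] 0.5049928879507435 27527 3.846217637477112
[494.68305199 -99.94566234 285.51489006]
t 7.38 pos [ 451.7 -110.7  306.8] F [-0.4  0.4 -0.3] gap 59.7 q [ 0.02 -0.    0.18  2.18 -0.16  0.63 -1.17]
shift [ 0.281 -0.058  0.292] turn [0.03  0.319 0.294] |deg| 13.058875674603522
[534.2822007  -96.48118574 216.08935568]
t 7.38 pos [ 451.7 -110.7  306.8] F [-0.4  0.4 -0.3] gap 59.7 q [ 0.02 -0.    0.18  2.18 -0.16  0.63 -1.17]
shift [ 0.392 -0.06   0.949] turn [0.03  0.319 0.294] |deg| 13.058875674603522
```

View pics/crop5.png

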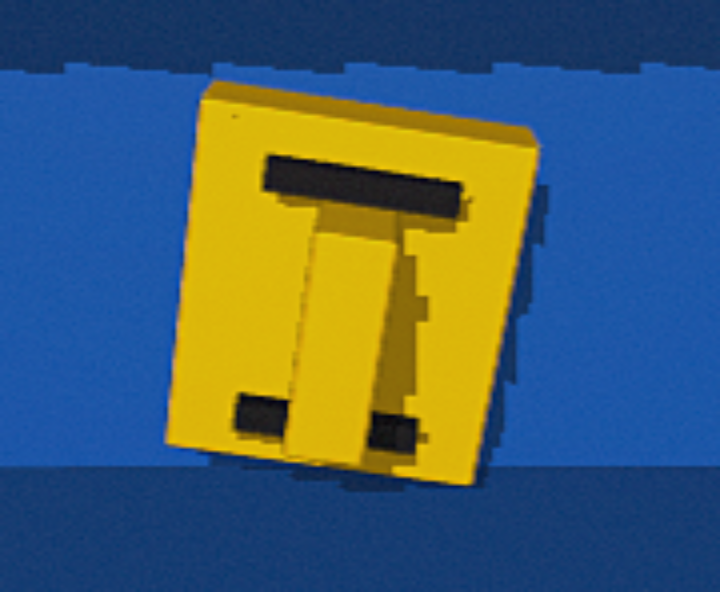

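Request:
servo_tool(rows="0.08 -0.02 0.05 0.01 0.1 0.1 0.3; 0.18 -0.04 0.15 0.02 0.2 0.2 0.3; 0.25 -0.055 0.25 0.03 0.3 0.28 0.3; 0.28 -0.058 0.29 0.03 0.32 0.294 0.3; 0.28 -0.058 0.29 0.03 0.32 0.294 0.3; 0.28 -0.058 0.29 0.03 0.32 0.294 0.3")

```text
t: 8.12
position: [494.5, -100.2, 285.8]
tcp_rot: [[0.868, -0.046, 0.495], [-0.077, -0.996, 0.043], [0.491, -0.076, -0.868]]
wrist_force: [-0.6, 0.4, -0.2]
finger_gap: 59.6
```

```bash
python3 - <<'E'
from h import *
a=.51
P=S2W(bin2S([42.2,5.9,105],.52));plan(P,Rg())
s,w=shot('wrist','w6');pose=(s['position'],s['tcp_rot']);R=np.array(s['tcp_rot'])
W=cloud(w,pose);h=cv2.cvtColor(w['img'],cv2.COLOR_RGB2HSV)
# in tool frame
Tt=(W-np.array(s['position']))@R
m=(cv2.inRange(h,(18,120,60),(33,255,255))>0)
k,l,st,c=cv2.connectedComponentsWithStats(m.astype(np.uint8))
for i in range(1,k):
    if st[i,4]>800: print(st[i],c[i].round(),np.nanpercentile(Tt[l==i],[1,50,99],axis=0).round(1).tolist())
i=[i for i in range(1,k) if st[i,4]>800 and abs(np.nanmedian(Tt[l==i][:,1]))<25 and abs(np.nanmedian(Tt[l==i][:,0]))<60]
for j in i:
    q=Tt[l==j]; zt=np.nanpercentile(q[:,2],1)
    f=q[q[:,2]<zt+8]; r=cv2.minAreaRect(f[:,:2].astype(np.float32)); print('fin',r,np.median(f[:,2]))
    f=q[(q[:,2]>zt+25)&(q[:,2]<zt+36)]; r=cv2.minAreaRect(f[:,:2].astype(np.float32)); print('back',r,np.median(f[:,2]))
    n=np.linalg.svd(f-f.mean(0),full_matrices=False)[2][2]; print('back normal tool',n)
E
```

```text
t 8.12 pos [ 494.5 -100.2  285.8] F [-0.6  0.4 -0.2] gap 59.6 q [ 0.02  0.06  0.17  2.22 -0.38  0.39 -1.13]
shift [ 0.    -0.002  0.669] turn [ 0.001 -0.     0.001] |deg| 0.026791221875989632
[ 274  192   88  105 7826] [317. 242.] [[-29.0, -25.3, 126.2], [5.9, -0.0, 157.1], [29.7, 25.3, 180.0]]
[  34  207   97   81 5557] [ 85. 247.] [[-81.5, -250.9, 240.9], [-31.6, -209.6, 269.5], [-12.5, -176.2, 302.8]]
[228 390  96  42 885] [278. 408.] [[-193.5, -79.7, 211.5], [-173.1, -35.3, 217.4], [-161.2, 3.6, 224.8]]
fin ((0.5275669097900391, -0.41927671432495117), (11.568492889404297, 36.18544006347656), 89.83169555664062) 127.2704786949532
back ((-0.07633399963378906, -0.08029937744140625), (60.3360595703125, 51.725914001464844), 0.05933117866516113) 157.23154724528854
back normal tool [ 2.01916665e-02  3.45100102e-04 -9.99796068e-01]
```

View pics/w6.png

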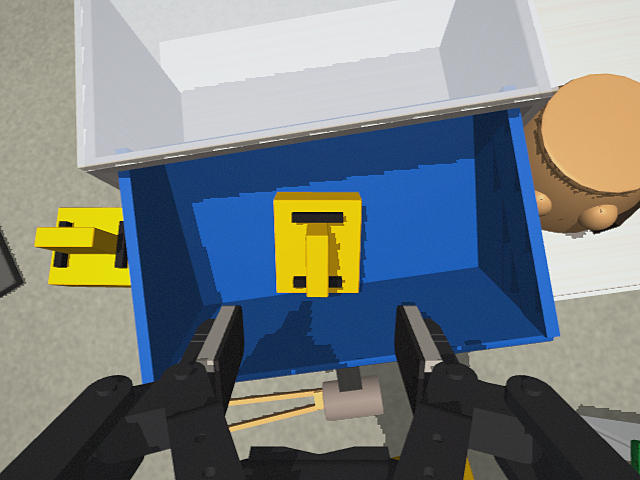

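Request:
servo_tool(rows="0 -0.002 0.1 0 -0.02 0 0.3; 0 -0.002 0.25 0 -0.02 0 0.3; 0 -0.002 0.4 0 -0.02 0 0.3; 0 -0.002 0.52 0 -0.02 0 0.3; 0 -0.002 0.61 0 -0.02 0 0.3; 0 -0.002 0.655 0 -0.02 0 0.3; 0 -0.002 0.67 0 -0.02 0 0.3; 0 -0.002 0.67 0 -0.02 0 0.3")

```text
t: 9.18
position: [534.4, -96.6, 216.4]
tcp_rot: [[0.872, -0.046, 0.487], [-0.077, -0.996, 0.044], [0.483, -0.076, -0.873]]
wrist_force: [-0.5, 0.3, -0.6]
finger_gap: 60.3
```

```bash
python3 - <<'E'
from h import *
s,w=shot('wrist','w7');plan(S2W(bin2S([42.2,5.9,105],.52)),Rg())
E
```

```text
t 9.22 pos [534.4 -96.6 216.6] F [-0.1 -0.9 -0. ] gap 60.0 q [ 0.09  0.24  0.07  2.2  -0.59  0.24 -0.94]
shift [-0.003 -0.     0.003] turn [0.001 0.018 0.001] |deg| 0.5371320178620999
```

View pics/w7.png

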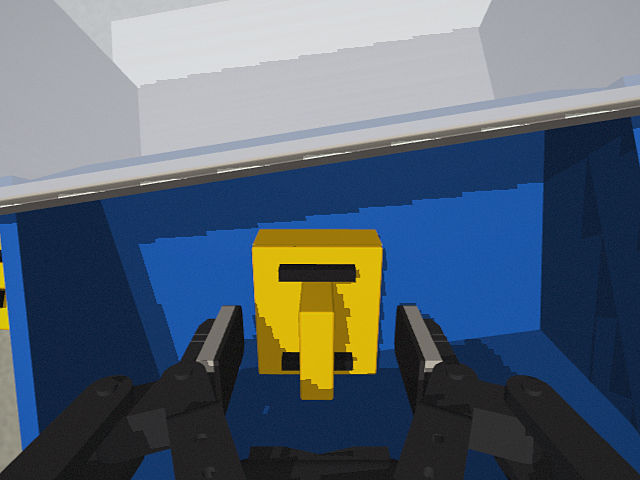

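Request:
servo_tool(rows="0 0 0 0 0 0 0.6; 0 0 0 0 0 0 0.9; 0 0 0 0 0 0 0.9; 0 0 0 0 0 0 0.9; 0 0 0 0 0 0 0.9; 0 0 0 0 0 0 0.9", newtons=50)

```text
t: 9.98
position: [534.4, -96.5, 216.8]
tcp_rot: [[0.872, -0.046, 0.487], [-0.077, -0.996, 0.044], [0.483, -0.076, -0.872]]
wrist_force: [-2.1, 1.6, 4.5]
finger_gap: 10.9
```

Request:
servo_tool(rows="0 0 -0.03 0 0 0 0.9; 0 0 -0.1 0 0 0 0.9; 0 0 -0.22 0 0 0 0.9; 0 0 -0.36 0 0 0 0.9; 0 0 -0.5 0 0 0 0.9; 0 0 -0.62 0 0 0 0.9; 0 0 -0.72 0 0 0 0.9; 0 0 -0.75 0 0 0 0.9; 0 0 -0.75 0 0 0 0.9")

```text
t: 11.1
position: [490.5, -100.4, 295.3]
tcp_rot: [[0.872, -0.046, 0.487], [-0.077, -0.996, 0.044], [0.483, -0.076, -0.872]]
wrist_force: [0.3, -0.1, -1.4]
finger_gap: 11.2
```

```bash
python3 - <<'E'
from h import *
L=np.array([613,306.7,88.3]);T=L+110*cz+100*cz
y=-np.array([-np.sin(phi),np.cos(phi),0]); R=np.column_stack([-cx,np.cross(-cz,-cx),-cz]);print(R.round(3),T)
plan(T,R)
s,w=shot('wrist','w8');s,w=shot('side','s8')
E
```

```text
[[ 0.791  0.488  0.369]
 [ 0.442 -0.873  0.206]
 [ 0.423  0.    -0.906]] [535.5283097  263.40253577 278.62463528]
t 11.1 pos [ 490.5 -100.4  295.3] F [ 0.3 -0.1 -1.4] gap 11.2 q [-0.02  0.04  0.21  2.21 -0.35  0.42 -1.17]
shift [ 0.027 -3.026  0.437] turn [ 0.356 -0.17  -1.009] |deg| 32.50747736121538
```

View pics/w8.png

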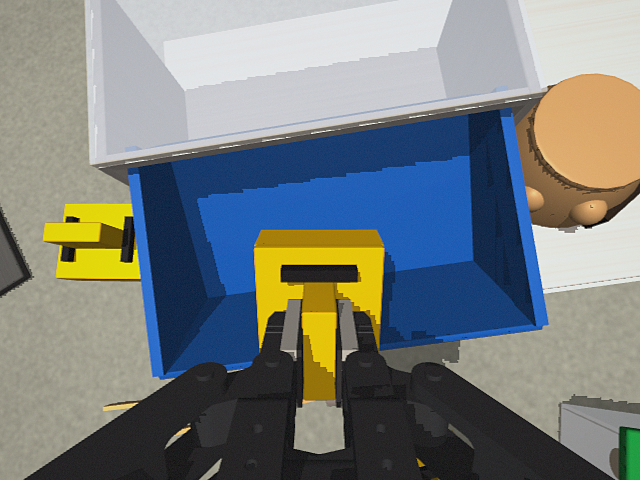

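View pics/s8.png

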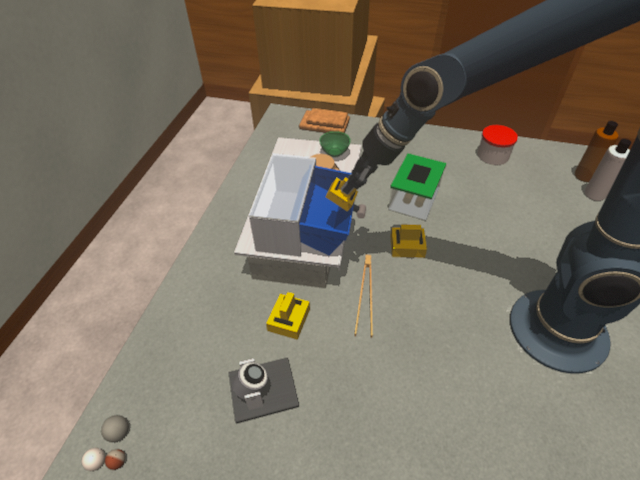

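```bash
python3 - <<'E'
from h import *
w=load('w8.npz');s=manip.state();R=w['R'];p=w['p']
Tt=(cloud(w,(p,R))-p)@R
h=cv2.cvtColor(w['img'],cv2.COLOR_RGB2HSV)
m=(cv2.inRange(h,(18,120,60),(33,255,255))>0);m[:, :240]=0;m[:,400:]=0
q=Tt[m&(Tt[...,2]<120)]
print(np.percentile(q,[1,50,99],axis=0).round(1))
f=q[(q[:,2]>68)&(q[:,2]<85)];print(np.median(f[:,2]),np.percentile(f,[1,99],axis=0).round(1))
f=f[abs(f[:,2]-np.median(f[:,2]))<3];n=np.linalg.svd(f-f.mean(0),full_matrices=False)[2][2];print(n,cv2.minAreaRect(f[:,:2].astype(np.float32)))
E
```

```text
[[-15.7 -24.5  46.2]
 [ 17.3   1.   77.2]
 [ 30.1  26.2  99.8]]
77.50957449663815 [[-10.8 -24.7  69.9]
 [ 30.1  26.3  84.4]]
[ 0.01469624  0.00278585 -0.99988812] ((6.309017181396484, 0.9522476196289062), (48.45907211303711, 52.24645233154297), 0.7059009075164795)
```

Request:
servo_tool(rows="0.05 -0.05 -0.1 0 0 0 0.9; 0.12 -0.2 -0.22 0 0 -0.05 0.9; 0.17 -0.4 -0.3 0 0 -0.1 0.9; 0.17 -0.65 -0.3 0.05 0 -0.2 0.9; 0.17 -0.9 -0.3 0.1 0 -0.3 0.9; 0.17 -1 -0.3 0.1 0 -0.35 0.9; 0.17 -1 -0.3 0.1 0 -0.35 0.9")

```text
t: 12.08
position: [496.3, 17.0, 344.7]
tcp_rot: [[0.864, 0.141, 0.483], [0.108, -0.989, 0.097], [0.491, -0.032, -0.87]]
wrist_force: [-0.5, -0.7, -0.6]
finger_gap: 11.1
```

```bash
cat >> h.py <<'E'
RF=np.column_stack([-cx,np.cross(-cz,-cx),-cz])
E
python3 - <<'E'
from h import *
L=np.array([613,306.7,88.3]);plan(L+(210+50)*cz,RF)
E
```

```text
t 12.07 pos [496.3  17.  344.7] F [-0.5 -0.7 -0.6] gap 11.1 q [-0.17 -0.03  0.07  2.15 -0.1   0.51 -1.46]
shift [ 0.277 -1.917  0.424] turn [ 0.268 -0.158 -0.652] |deg| 21.672829566067982
```

Request:
servo_tool(rows="0.03 -0.1 0.03 0.03 -0.02 -0.08 0.9; 0.06 -0.35 0.08 0.06 -0.04 -0.18 0.9; 0.1 -0.65 0.14 0.1 -0.06 -0.28 0.9; 0.14 -0.9 0.2 0.13 -0.08 -0.33 0.9; 0.14 -0.97 0.21 0.14 -0.08 -0.35 0.9; 0.14 -0.97 0.21 0.14 -0.08 -0.35 0.9")

```text
t: 12.82
position: [506.2, 137.0, 334.2]
tcp_rot: [[0.84, 0.333, 0.429], [0.293, -0.943, 0.16], [0.457, -0.009, -0.889]]
wrist_force: [-0.1, 0.2, -0.3]
finger_gap: 10.6
```

```bash
python3 - <<'E'
from h import *
L=np.array([613,306.7,88.3]);plan(L+(210+50)*cz,RF)
E
```

```text
t 12.82 pos [506.2 137.  334.2] F [-0.1  0.2 -0.3] gap 10.6 q [-0.29  0.04 -0.05  2.09 -0.01  0.53 -1.57]
shift [ 0.32  -0.881  0.269] turn [ 0.128 -0.075 -0.299] |deg| 10.008190436770118
```

Request:
servo_tool(rows="0.04 -0.1 0.03 0.02 -0.01 -0.05 0.9; 0.12 -0.35 0.1 0.05 -0.03 -0.13 0.9; 0.22 -0.6 0.18 0.09 -0.05 -0.2 0.9; 0.29 -0.8 0.25 0.12 -0.07 -0.27 0.9; 0.32 -0.88 0.27 0.128 -0.075 -0.3 0.9; 0.32 -0.88 0.27 0.128 -0.075 -0.3 0.9; 0.32 -0.88 0.27 0.128 -0.075 -0.3 0.9")

```text
t: 13.7
position: [517.3, 251.9, 323.8]
tcp_rot: [[0.792, 0.487, 0.369], [0.442, -0.873, 0.205], [0.422, 0.001, -0.907]]
wrist_force: [0.0, -1.0, -0.7]
finger_gap: 11.3
```

```bash
python3 - <<'E'
from h import *
L=np.array([613,306.7,88.3]);plan(L+(210+50)*cz,RF)
s,w=shot('wrist','w9');s,d=shot('side','s9');s,e=shot('scene','sc9')
E
```

```text
t 13.7 pos [517.3 251.9 323.8] F [ 0.  -1.  -0.7] gap 11.3 q [-0.42  0.15 -0.13  1.98  0.06  0.57 -1.64]
shift [ 0.004 -0.01   0.   ] turn [ 0.002  0.001 -0.001] |deg| 0.08321545115370173
```

View pics/w9.png

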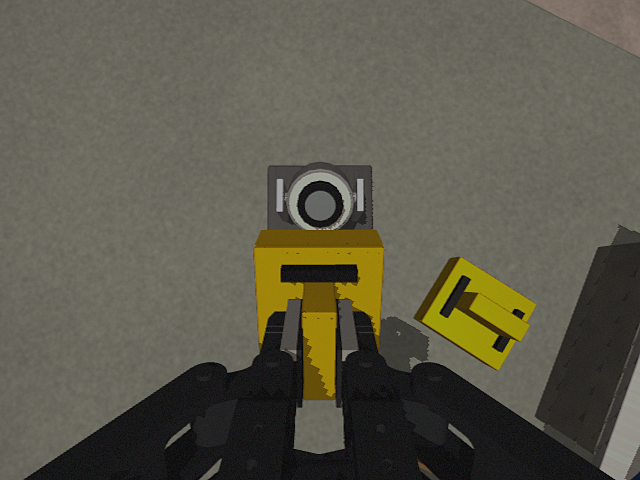

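View pics/s9.png

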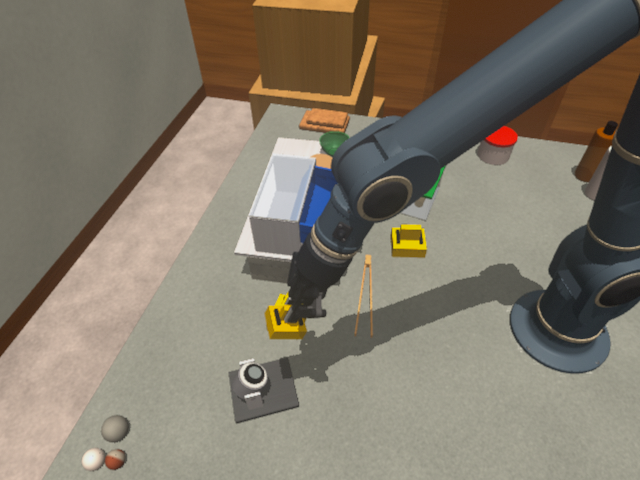

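View pics/sc9.png

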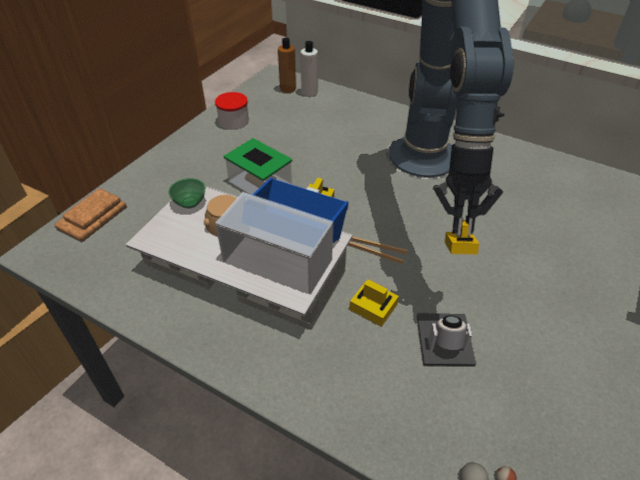

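```bash
python3 - <<'E'
from h import *
w=load('w9.npz');R=w['R'];p=w['p'];W=cloud(w,(p,R));Tt=(W-p)@R
im=w['img'].astype(int)
# lens glass: grey disc inside black ring
roi=np.zeros((480,640),np.uint8);roi[175:235,290:350]=1
g=((im.max(2)<45)&(roi>0)).astype(np.uint8)
cs,_=cv2.findContours(g,cv2.RETR_EXTERNAL,cv2.CHAIN_APPROX_NONE);c=max(cs,key=cv2.contourArea);print('black',cv2.fitEllipse(c),cv2.boundingRect(c))
(cxp,cyp),_,_=cv2.fitEllipse(c)
print('world glass patch',np.nanmedian(W[int(cyp)-4:int(cyp)+5,int(cxp)-4:int(cxp)+5].reshape(-1,3),0),'tool',np.nanmedian(Tt[int(cyp)-4:int(cyp)+5,int(cxp)-4:int(cxp)+5].reshape(-1,3),0))
mk=g>0
print('black ring tool',np.nanmedian(Tt[mk],0),np.nanpercentile(Tt[mk],[2,98],axis=0).round(1).tolist())
q=Tt[(np.linalg.norm(W-np.array([613,306.7,88.3]),axis=-1)<16)];q=q[~np.isnan(q[:,0])]
print('z hist',np.percentile(q[:,2],[2,10,25,50,75,90]).round(1),np.percentile(q[:,0],[1,99]),np.percentile(q[:,1],[1,99]))
f=q[abs(q[:,2]-np.median(q[:,2]))<3];n=np.linalg.svd(f-f.mean(0),full_matrices=False)[2][2];print('lens normal tool',n,len(f),f.mean(0))
# white ring (head front)
m=(im.min(2)>110)&(roi>0)&(np.linalg.norm(W-np.array([613,306.7,88.3]),axis=-1)<40);f=Tt[m];f=f[abs(f[:,2]-np.median(f[:,2]))<3];print('ring',np.linalg.svd(f-f.mean(0),full_matrices=False)[2][2],len(f),f.mean(0), cv2.minEnclosingCircle(f[:,:2].astype(np.float32)))
# cheeks tops & plate edge direction
m=((abs(W[...,2]-72)<4)&(im.min(2)>110)); m[:, :262]=0;m[:,380:]=0; m[:160]=0;m[230:]=0
k,l,st,c=cv2.connectedComponentsWithStats(m.astype(np.uint8))
for i in range(1,k):
    if st[i,4]>15: print('cheek',st[i],Tt[l==i].mean(0),W[l==i].mean(0))
m=(abs(W[...,2]-12)<4)&(im.max(2)<90);m[230:]=0
f=Tt[m];print('plate',cv2.minAreaRect(W[m][:,:2].astype(np.float32)))
h=cv2.cvtColor(w['img'],cv2.COLOR_RGB2HSV)
m=(cv2.inRange(h,(18,120,60),(33,255,255))>0)&(Tt[...,2]<110);q=Tt[m]
f=q[(q[:,2]>68)&(q[:,2]<85)];print('back',np.median(f[:,2]),np.percentile(f,[1,99],axis=0).round(1).tolist())
E
```

```text
black ((319.869140625, 203.81533813476562), (44.14573287963867, 45.57343292236328), 173.51417541503906) (298, 181, 45, 47)
world glass patch [615.10325621 304.65516685  88.90441923] tool [  1.60155641   1.3927657  259.82944584]
black ring tool [  1.63140259   3.08167152 260.39984383] [[-39.2, -16.5, 258.8], [18.7, 30.5, 326.6]]
z hist [258.5 259.  259.5 260.  260.5 260.9] [-14.19255215  15.39707006] [-16.45482827  13.3196498 ]
lens normal tool [ 0.00866991 -0.010596   -0.99990627] 1073 [  0.85359803  -1.48562827 259.96633226]
ring [ 0.00216812 -0.0040909   0.99998928] 1033 [  4.14673764   0.86060369 269.3024487 ] ((0.5237178802490234, 2.3626575469970703), 28.243091583251953)
cheek [276 179   7  33 200] [  4.04822769 -33.89516851 279.14579583] [606.96559025 340.48502384  72.3933476 ]
cheek [357 179   7  32 191] [  4.4979082   37.55939237 279.44323293] [642.21956321 278.33036666  72.36279098]
cheek [323 211  27  19 101] [-17.59177209  19.10549389 269.51683743] [612.08362914 282.65988808  72.02456918]
cheek [291 212  26  18 149] [-17.92460282 -13.95551601 269.36265877] [595.66722505 311.35947077  72.00105218]
plate ((634.101318359375, 314.9608459472656), (69.18535614013672, 110.14527893066406), 29.322904586791992)
back 77.29498924266808 [[-11.2, -24.4, 70.0], [29.5, 26.7, 84.3]]
```

Request:
servo_tool(rows="0.003 0.001 0.05 0 0 0 0.9; 0.006 0.001 0.15 0 0 0 0.9; 0.01 0.001 0.27 0 0 0 0.9; 0.01 0.001 0.36 0 0 0 0.9; 0.01 0.001 0.4 0 0 0 0.9; 0.01 0.001 0.405 0 0 0 0.9; 0.01 0.001 0.405 0 0 0 0.9; 0.01 0.001 0.405 0 0 0 0.9")

```text
t: 14.85
position: [536.3, 262.4, 281.0]
tcp_rot: [[0.791, 0.487, 0.37], [0.441, -0.874, 0.206], [0.424, 0.001, -0.906]]
wrist_force: [1.0, -1.1, -1.1]
finger_gap: 11.4
```

```bash
python3 - <<'E'
from h import *
L=np.array([613,306.7,88.3]);plan(L+(211.4)*cz,RF)
s,w=shot('wrist','w10');s,d=shot('side','s10');s,e=shot('scene','sc10')
cv2.imwrite('pics/cs10.png',cv2.resize(d['img'][270:430,200:340,::-1],None,fx=4,fy=3.7,interpolation=cv2.INTER_CUBIC))
cv2.imwrite('pics/cc10.png',cv2.resize(e['img'][190:370,390:540,::-1],None,fx=4,fy=3.3,interpolation=cv2.INTER_CUBIC))
for nm,dd in (('side',d),('scene',e)):
    W=cloud(dd);T=(W-L)@np.column_stack([-cx,np.cross(-cz,-cx),-cz])  # lens-centred, tool-like axes
    h=cv2.cvtColor(dd['img'],cv2.COLOR_RGB2HSV)
    m=(cv2.inRange(h,(18,120,60),(33,255,255))>0)&(abs(T[...,2]+125)<45)&(abs(T[...,0])<60)&(abs(T[...,1])<60)
    q=T[m];print(nm,len(q),np.percentile(q,[1,50,99],axis=0).round(1).tolist())
    m=np.linalg.norm(W-L,axis=-1)<14; print('lens',np.nanmean(T[m],axis=0))
    k,l,st,c=cv2.connectedComponentsWithStats((cv2.inRange(h,(105,120,40),(125,255,255))>0).astype(np.uint8));print(st[1:,4].max())
E
```

```text
t 14.85 pos [536.3 262.4 281. ] F [ 1.  -1.1 -1.1] gap 11.4 q [-0.43  0.24 -0.12  1.99  0.09  0.48 -1.67]
shift [-0.01  -0.011  0.006] turn [ 0.002 -0.002 -0.002] |deg| 0.09412862736327895
side 857 [[-27.9, -25.2, -164.1], [14.8, -12.7, -132.4], [31.9, 26.7, -112.0]]
lens [ 0.37475533 -0.23660524  1.76340042]
660
scene 633 [[-22.9, -25.3, -165.3], [26.6, 3.0, -131.3], [34.4, 25.3, -110.9]]
lens [ 0.46607715 -0.17962459  0.62741229]
2027
```

View pics/cs10.png

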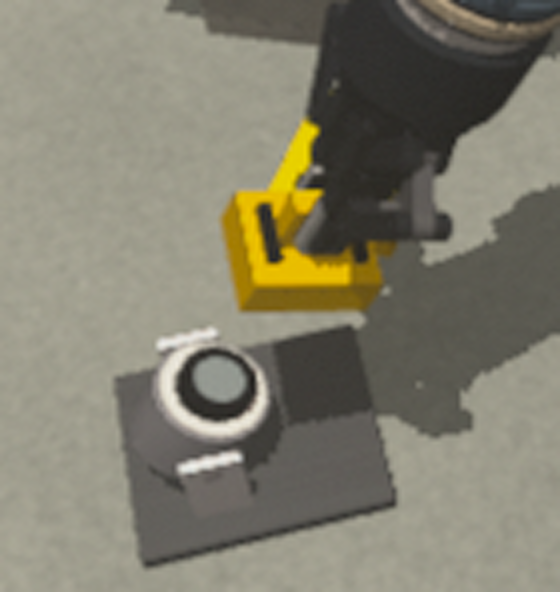

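View pics/cc10.png

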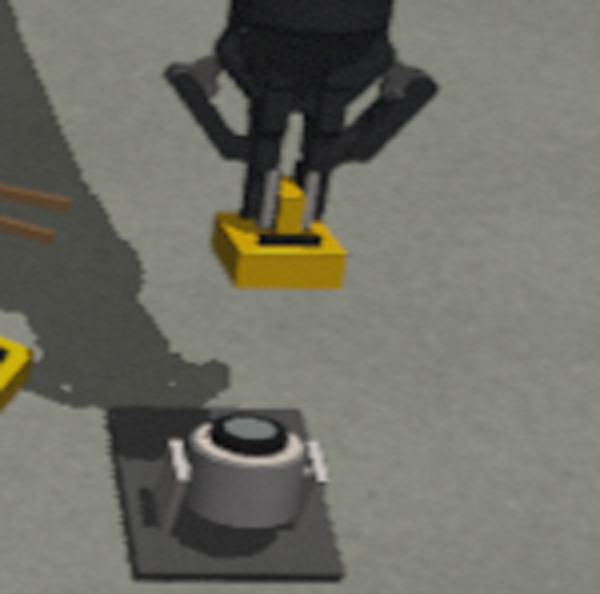

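View pics/w10.png

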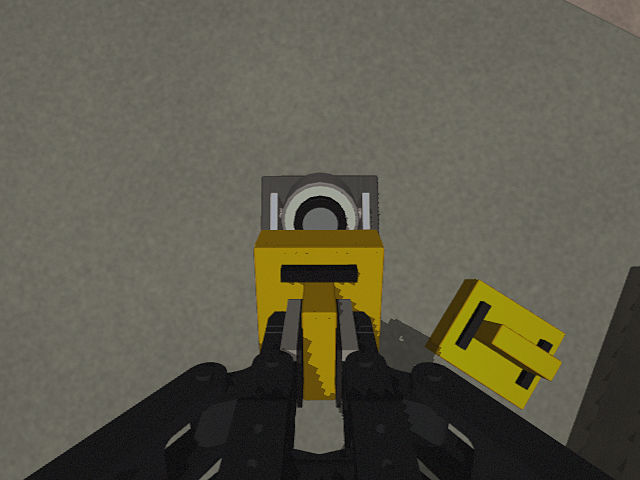

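Request:
servo_tool(rows="-0.007 0 0.006 0 0 0 0.9; -0.007 0 0.006 0 0 0 0.9; -0.007 0 0.006 0 0 0 0.9; -0.007 0 0.006 0 0 0 0.9; -0.007 0 0.006 0 0 0 0.9; -0.007 0 0.006 0 0 0 0.9")

```text
t: 15.75
position: [535.9, 262.1, 279.9]
tcp_rot: [[0.791, 0.487, 0.37], [0.441, -0.874, 0.206], [0.423, 0.001, -0.906]]
wrist_force: [-0.0, -0.2, -0.3]
finger_gap: 11.0
```

```bash
python3 - <<'E'
from h import *
L=np.array([613,306.7,88.3]);plan(L+(211.4)*cz,RF); s=manip.state();print(np.abs(s['dq']).max())
s,e=shot('scene','sc11'); s,d=shot('side','s11')
S=toS(cloud(e));h=cv2.cvtColor(e['img'],cv2.COLOR_RGB2HSV)
m=(cv2.inRange(h,(105,120,40),(125,255,255))>0)
X=S-[HX,HY,HZ]
for a in (0.5,.52):
    B=np.stack([X[...,0]*np.cos(a)+X[...,2]*np.sin(a),X[...,1],-X[...,0]*np.sin(a)+X[...,2]*np.cos(a)],-1)
    f=m&(abs(B[...,0]-4)<6)&(B[...,2]>20)&(B[...,2]<85)&(abs(B[...,1])<88); q=X[f]
    n=np.linalg.svd(q-q.mean(0),full_matrices=False)[2][2]; n*=np.sign(n[0]);print('front wall angle',np.arctan2(n[2],n[0]),len(q),n)
# change of the other things, start vs now, in both fixed views
for nm,a,b in (('scene',load('scene0.npz'),e),('side',load('side0.npz'),d)):
    for k,(lo,hi) in dict(green=((50,100,40),(85,255,255)),tan=((8,90,120),(16,200,255))).items():
        for im in (a['img'],b['img']):
            mm=cv2.inRange(cv2.cvtColor(im,cv2.COLOR_RGB2HSV),lo,hi);kk,l,st,c=cv2.connectedComponentsWithStats(mm)
            print(nm,k,[(c[i].round(1).tolist(),int(st[i,4])) for i in range(1,kk) if st[i,4]>100])
E
```

```text
t 15.75 pos [535.9 262.1 279.9] F [-0.  -0.2 -0.3] gap 11.0 q [-0.43  0.24 -0.12  1.99  0.09  0.48 -1.67]
shift [-0.002 -0.011 -0.001] turn [ 0.002 -0.001 -0.002] |deg| 0.08539886708686453
0.002500716442885098
front wall angle 0.501445468714224 1233 [ 0.87688742 -0.00167363  0.48069288]
front wall angle 0.4989223446165214 1265 [ 0.87809719 -0.00185757  0.4784787 ]
scene green [([257.4, 158.8], 1243), ([187.2, 198.1], 326)]
scene green [([257.7, 158.8], 1252), ([187.0, 198.0], 331)]
scene tan [([22.0, 205.2], 539), ([90.3, 206.6], 960), ([219.7, 204.3], 388), ([84.5, 223.3], 476), ([25.2, 322.4], 359)]
scene tan [([21.9, 205.3], 545), ([90.3, 206.6], 960), ([219.7, 204.3], 388), ([84.5, 223.3], 474), ([24.7, 322.8], 359)]
side green [([418.4, 175.8], 1277)]
side green [([429.5, 189.5], 179)]
side tan [([276.8, 3.7], 170), ([326.3, 4.7], 203), ([333.7, 91.4], 649), ([375.5, 105.2], 142), ([324.5, 118.9], 811), ([324.2, 162.6], 309), ([366.7, 270.0], 147), ([111.1, 460.7], 123)]
side tan [([309.0, 4.0], 118), ([315.2, 89.0], 945), ([376.2, 104.1], 142), ([324.5, 119.0], 833), ([324.2, 160.4], 223), ([111.2, 460.7], 123)]
```

View pics/sc11.png

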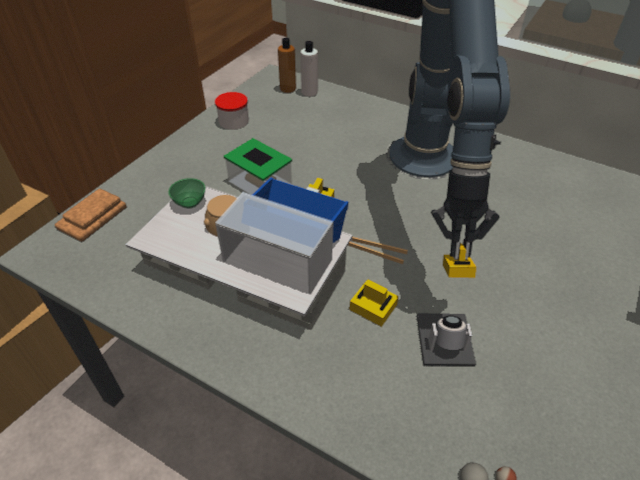

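```bash
python3 -c "
from bench import order
print(order.sign_off())"
```

```text
the job is handed in; nothing more can be done
None
```

The job is handed in at about 15.9 s. I pulled the blue bin to its end stop by the knob, lifted the 60 × 52 mm cover out square to the bin's floor, and was still holding it at the view point in front of the leaning camera.

- **Cover position:** Before a last trim of about 1 mm, the wrist camera put the rim about 110 mm from the lens and within about 1 mm of centre. The two fixed cameras said about 112 mm and about 2 mm off along x. I trimmed between them and did not remeasure the cover afterwards. The disagreement is about the size of the 2 mm calibration error.
- **Squareness and stillness:** The tool is within 0.1° of the target orientation, and the cover sits within about 1° of square in the grip. The arm is still, with a wrist force under 1 N.
- **Bin:** The knob stopped moving at 0.52 rad while the pull force rose, which is the end stop. After I let go, camera plane fits read 0.50 to 0.505 rad. That could be a slight spring-back or calibration error, and I did not push it again.
- **Bystanders:** The bowl, hide and keeper lid are unchanged in the scene picture. I checked the tong only by eye, and it looks unmoved. I never touched the camera.
- **Look-alikes:** The two other yellow covers on the table stand about 77 mm high, against 54 mm for the one meant, and I left them alone.

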